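Unlock the brake disc stand and turn the disc to the dial gauge

TASK

The brake disc on the inspection stand is locked by the red-handled pin. Draw the pin out along its sloping bore and park it in the open notch at the end of the same block, fully in and with its collar resting on the block; then turn the disc anticlockwise (seen from above) by its black handle until the dial gauge's probe points at the yellow stripe, and let go. Leave the other things on the bench where they are.

Things in the scene. Friction and masses are not known exactly. Their poses are not given: they have to be found in the camera images.
- stand: Fixed blue round foot (240 mm across, 20 mm thick) of the disc stand. Origin on the turntable's upright axis at bench level; z up. In its frame the pin block stands at -y.
- pin_block: Aluminium block fixed to the stand, sloping 40 degrees, 44 mm wide (y), 35 mm thick (z), from x=-25 to +100 mm. Origin at the centre of the bore's mouth in its top face; z points out of the bore, outward and up, 40 degrees from vertical; x is level along the block, y inward and up. Bore 16 mm across, right through. A foot stands under its outer edge, clear of the pin.
- notch (a point): Where the parked pin's axis crosses the block's top face: x=75 mm, y=0 in the block's frame. The notch is a slot 18 mm wide (along y), through the thickness, parallel to the bore, open at the block's +x end, top and bottom; its inner end stops the pin's axis at x=73 mm. The pin can slide in sideways or from above. Parked: axis at x=67 to 90 mm, collar on the top face.
- lock_pin: Loose pin, 136 mm long, 0.1 to 0.2 kg. Origin at the centre of its tip, z along it to the handle. Shank 14 mm across to 70 mm, collar 28 mm to 76 mm, round red handle 22 mm to 136 mm. It starts in the bore, leaning up to 4 degrees, collar on the block, tip between two lugs of the turntable, locking it. The disc overhangs: an upright gripper meets its rim; come in tilted, along the pin.
- turntable (a joint): Angle of the turntable and disc about the stand's axis (rad): 0 as locked, growing anticlockwise seen from above, -0.4 to 2.4. About 2 N at the handle turns it; it stays where left. The gauge is 0.75 to 1.45 rad on. Brake disc 224 mm across, underside 200 and top 220 mm above the bench; a brass nut at its centre rises to 240 mm.
- handle_top (a point): Top centre of the round upright black handle on the disc, 22 mm across, standing from 220 to 290 mm above the bench, 85 mm from the turntable's axis. It turns with the disc.
- stripe (a point): On the middle of the yellow painted stripe on the disc's top face, 105 mm from the axis. The stripe is 14 mm wide and radial; it turns with the disc.
- gauge: Dial gauge on a red magnetic foot beside the disc, fixed. Origin on the turntable's axis at bench level; x points from the axis to the gauge. Its thin probe lies along x, 210 mm high, tip 120 mm from the axis; the rest reaches 141 to 210 mm from the axis, up to 238 mm high. It points at the stripe when the stripe is on this x axis, within 7 mm.
- battery: Black and red battery pack, 115 x 75 x 69 mm, loose, to be left alone. Origin under its centre.
- screwdriver: Orange-handled screwdriver, 200 mm long, lying, loose, to be left alone.
- grease_jar: Jar with red cap, 70 mm across, 75 mm high, loose, to be left alone. Origin under its centre.
Mind the look-alikes: they are no part of the job. There is more than one size of the lock_pin; the one meant has the size given above.

How it is judged (in metres and radians):
On the way, in this order (a step that is already met when the one before it is completed fails the run):
1. the pin is drawn clear of the bore, the disc not yet turned (z of lock_pin in the frame of pin_block above -0.008 m and value of joint turntable between -0.15 and 0.15 rad).
2. the pin is parked in the notch and let go, the disc not yet turned to the gauge (x of lock_pin in the frame of pin_block between 0.067 and 0.09 m and y of lock_pin in the frame of pin_block between -0.01 and 0.01 m and z of lock_pin in the frame of pin_block between -0.074 and -0.063 m and angle between the z axis of lock_pin and the z axis of pin_block, either way round below 0.2 rad and contact force between lock_pin and the fingers below 0.1 N and linear speed of lock_pin below 0.02 m/s and value of joint turntable below 0.3 rad), for 0.2 s.
3. the yellow stripe is turned to the probe (y of stripe in the frame of gauge between -0.007 and 0.007 m and x of stripe in the frame of gauge above 0.09 m), for 0.2 s.
At the end, for the whole second after the job is handed in: Pin parked in the notch (axis 67 to 90 mm along the block from the bore, tip within 10 mm of its centre line, collar seated within 4 mm, within 0.2 rad of the bore's slope), released, at rest; stripe's middle within 7 mm of the line from axis to probe, on the gauge's side; disc at rest (all of step 3 and x of lock_pin in the frame of pin_block between 0.067 and 0.09 m and y of lock_pin in the frame of pin_block between -0.01 and 0.01 m and z of lock_pin in the frame of pin_block between -0.074 and -0.063 m and angle between the z axis of lock_pin and the z axis of pin_block, either way round below 0.2 rad and contact force between lock_pin and the fingers below 0.1 N and linear speed of lock_pin below 0.02 m/s and velocity of joint turntable between -0.05 and 0.05 rad/s); the robot touches nothing.
It fails at once if the battery pack is moved more than 30 mm (distance of battery from where it was at the start of the episode above 0.03 m).
It fails at once if the screwdriver is moved more than 30 mm (distance of screwdriver from where it was at the start of the episode above 0.03 m).
It fails at once if the jar is moved more than 30 mm (distance of grease_jar from where it was at the start of the episode above 0.03 m).
It also fails if it takes over 64 s, if anything falls off the work surface, if the arm or the gripper's body presses on something with over 40 N, if the wrist force passes 120 N, or if a joint passes its speed limit or range.

ROBOT

A 7-joint arm with a two-finger parallel gripper is mounted at the origin on the work surface. World frame = base frame: x ahead of the robot, y to its left, z up, the work surface at z = 0. Lengths are in mm, angles in rad, forces in N, time in s.
With the tool pointing down it reaches from about 400 to 875 mm from the base axis. Payload 4.4 kg.
Tool frame: the origin (TCP) lies on the centre line of the jaws, within the pads' length; the fingertips stand 14 mm ahead of it and the grasp point (between the pads) lies 5 mm behind it (tips_ahead is the distance from the TCP to the fingertips, in mm); z points along the fingers, y is the line along which they close (so a half turn about z gives the same grasp; the last joint's range is limited). The gripper opens to 85 mm and grips with 20 to 120 N. Pads are 22 mm wide; open, the fingers measure 114 mm over their backs; the gripper's body (76 mm by 85 mm) begins 54 mm behind the grasp point. The pads swing forward as they close: fully open they stand 13 mm farther back than shut.
Start: joints at [-1.275, 0.628, 0.038, 1.517, -0.027, 0.996, -0.02], TCP at [230.051, 607.943, 245.313] pointing down, gripper open.
Joint ranges: [-3.06, 3.06], [-0.37, 2.12], [-1.25, 1.32], [0.18, 2.47], [-1.1, 4.24], [0.23, 1.98], [-2.94, 2.94]. Speed limits (rad/s): [2.57, 2.57, 3.14, 3.14, 3.14, 3.14, 3.14].

INTERFACE

Orientations are given as [roll, pitch, yaw] about the fixed x, y, z axes, in that order (R = Rz(yaw) Ry(pitch) Rx(roll)).
In Python, from cell import * gives the robot as it stands.
- The arm moves only by the tool move_arm, never from a script. Its argument "rows" is text: rows parted by semicolons, each of 7 numbers parted by spaces: the shift along the tool's x, y, z scaled (see below), then the turn, a rotation vector about the tool's x, y, z scaled (see below), then the closure, from -1 (fully open) to 1 (shut). A call has 1 to 12 rows; each row is the pose to reach, as a shift and turn from the pose commanded when the call began, along the tool's axes at that moment; what a row does not reach only later rows make up. The controller multiplies each number of a shift by 0.3 m and each number of a turn by pi/2 rad. A row lasts 1/12 s, in which the tool goes at most 41.7 mm and 7.16 degrees, less where a joint would pass 70% of its speed; a pose out of reach is approached as far as the arm can. A call with a number of a shift or a turn outside -1 to 1 is refused whole. A call with a gripper value outside its range is refused whole. The fingers move at their own pace and stop on an object; the grip force is fixed at half the most. Time passes only in rows, so rows that repeat a pose let the fingers close. It gives the time, the measured TCP pose, the force, the opening and the grip force at its end, in the units of the state.
- read_state(): the state, without advancing time (a new reading comes with each control period).
- get_image(name): name is "side" or "top"; returns a dict with "img" (400x640x3 uint8, red, green, blue), "vfov" (degrees; the focal length in pixels is half the picture's height over the tangent of half this angle, whatever the lens; pixels are square), "cx", "cy" (the principal point, pixels), "extrinsics" (4x4, takes a point from camera to world coordinates). Camera axes: x right, y up, looking along -z (the intrinsics and any distortion apply to the point x, -y, -z); pixel columns grow to the right and rows downward; lengths in mm; the calibration is good to about 2 mm. A picture is of the moment at which its call begins. There is no depth.
- finish_job(): hands the job in; it is judged then, once.
The state is a dict: "clock": time; "qpos": joint angles; "qd": joint speeds; "tau": joint torques, N m; "eef_pos": TCP position; "tool_rot": TCP orientation; "force": force on the tool from outside, world axes, zero at the start; "torque": the same for the moment, N m; "width": finger opening in mm; "gripper_force": force on a finger pad.
Only numpy, scipy, OpenCV 4.12 (cv2) and the standard library are available. Lean on these libraries where they do the work, as an engineer would, in place of code of your own. Each camera call takes 0.05 s, during which the arm holds its last target. There are 200 camera calls.

## Working session

There is one attempt and no reset: what is moved stays moved. The work goes in short steps, Python scripts to look and compute and a tool call to move; the robot and the scene stay as the last step left them, time stands still between calls to the robot, and variables do not carry over. Pictures are saved under pics/ and viewed, at most 10 in all, crops included, and the job is handed in when it is done.

Besides the shell and the picture viewer there is one more tool, called after "Call:" as a command line: name --argument value ..., lists and objects as JSON in quotes. move_arm: Moves the arm, as the interface text tells. Its arguments: {"type":"object","properties":{"rows":{"type":"string"}},"required":["rows"]}

```bash
ls; mkdir -p pics; python3 - <<'E'
from cell import *
import cv2
s=read_state(); print({k:s[k] for k in('clock','eef_pos','tool_rot','width')})
for n in('side','top'):
    d=get_image(n); cv2.imwrite(f'pics/{n}0.png',d['img'][...,::-1]); print(n,[ (k,d[k]) for k in d if k!='img'])
E
```

```text
pics
{'clock': 0.0, 'eef_pos': array([229.83693949, 607.36317418, 244.38659761]), 'tool_rot': array([-3.13968111e+00,  3.01402784e-05,  2.77979748e+00]), 'width': 85.45832156207676}
side [('vfov', 51.97466313679656), ('cx', 332.1002702510983), ('cy', 193.76068737739664), ('extrinsics', array([[ 9.89067789e-01,  1.40325678e-01, -4.53168093e-02,
         5.13509045e+02],
       [-1.47460450e-01,  9.40010501e-01, -3.07629117e-01,
        -3.22140340e+02],
       [-5.69987885e-04,  3.10948488e-01,  9.50426595e-01,
         1.30170064e+03],
       [ 0.00000000e+00,  0.00000000e+00,  0.00000000e+00,
         1.00000000e+00]]))]
top [('vfov', 45.15610391540784), ('cx', 316.07885379921674), ('cy', 196.67398142145404), ('extrinsics', array([[-5.60114600e-03,  9.96669446e-01, -8.13550402e-02,
         4.58711434e+02],
       [-9.99969737e-01, -6.02177456e-03, -4.92584388e-03,
         2.23528804e+01],
       [-5.39933980e-03,  8.13249877e-02,  9.96673012e-01,
         1.39388847e+03],
       [ 0.00000000e+00,  0.00000000e+00,  0.00000000e+00,
         1.00000000e+00]]))]
```

View pics/side0.png

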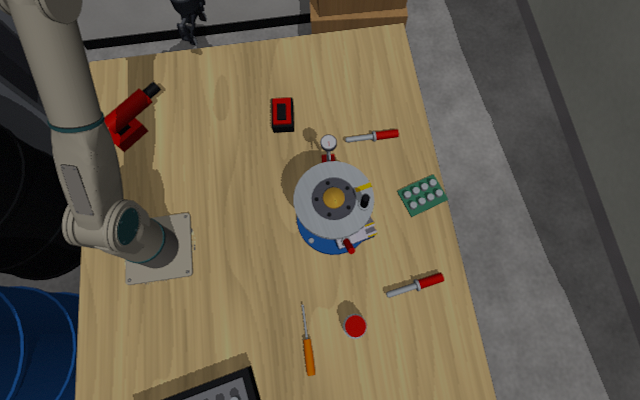

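View pics/top0.png

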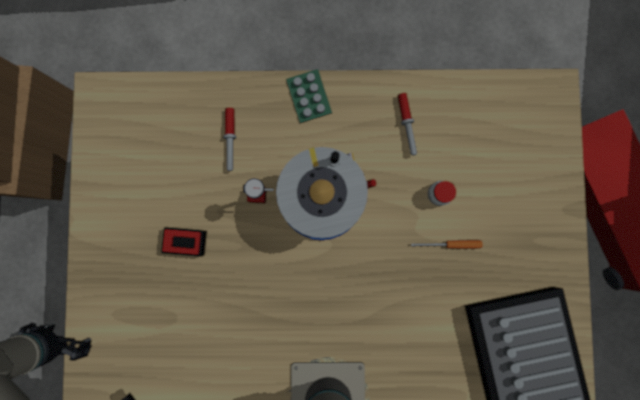

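The side view shows the disc at about (333,200), the pin's red handle near (348,245), and the gauge dial at (328,143). In the top view the disc is at (322,192), the pin at (371,183) and the gauge at (254,188). Two loose red-handled pins lie on the bench as look-alikes. I'll zoom in next.

```bash
python3 - <<'E'
import cv2,numpy as np
a=cv2.imread('pics/side0.png')[125:265,275:405]; b=cv2.imread('pics/top0.png')[130:250,235:385]
a=cv2.resize(a,None,fx=4,fy=4,interpolation=2)[:,:]; b=cv2.resize(b,None,fx=5,fy=5,interpolation=2)
cv2.imwrite('pics/a.png',a); cv2.imwrite('pics/b.png',b)
E
```

```text
(no output)
```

View pics/a.png

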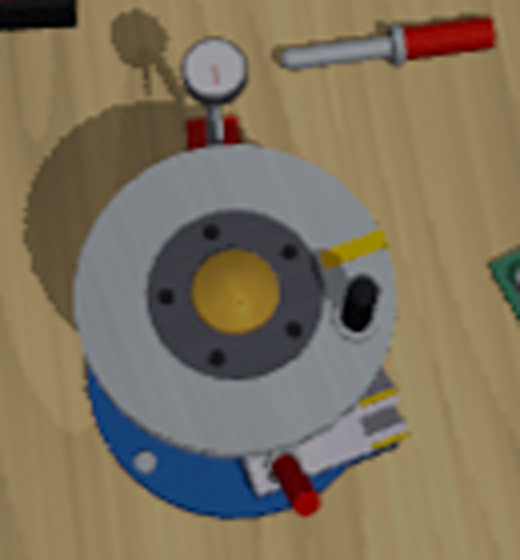

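View pics/b.png

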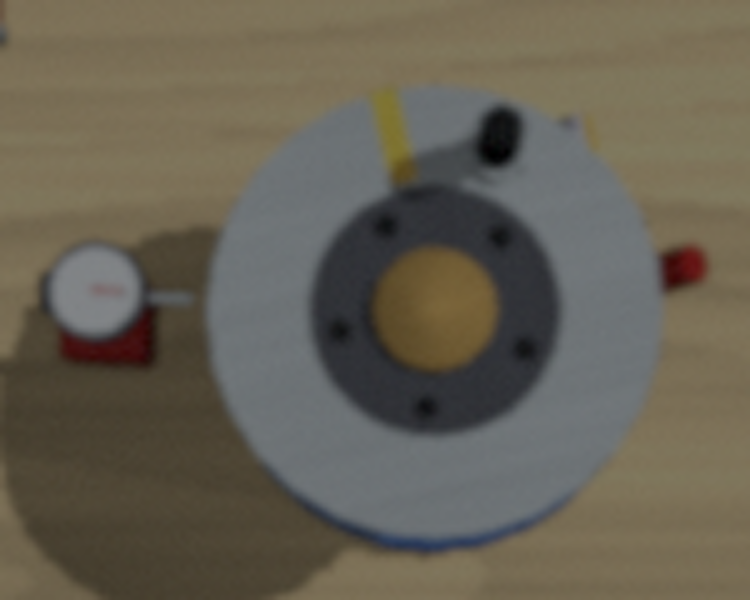

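The 4x side crop shows the block running from about (250,475) to (405,420), with its notch and yellow marks at the right end. The pin's end cap is at (306,503), the handle at (358,303) and the stripe at (355,250). The 5x top crop shows the pin's end at (690,265), the probe at (150–190,297) and the handle at (500,125).

```bash
cat > h.py <<'E'
import cv2,numpy as np
from cell import *
from scipy.optimize import least_squares
def ray(d,uv):
    f=d['img'].shape[0]/2/np.tan(np.radians(d['vfov'])/2); E=np.array(d['extrinsics'])
    uv=np.atleast_2d(np.asarray(uv,float)); v=np.c_[(uv[:,0]-d['cx'])/f,-(uv[:,1]-d['cy'])/f,-np.ones(len(uv))]@E[:3,:3].T
    return E[:3,3],v
def cast(d,uv,z):
    o,v=ray(d,uv); return o+v*((z-o[2])/v[:,2])[:,None]
def proj(d,P):
    f=d['img'].shape[0]/2/np.tan(np.radians(d['vfov'])/2); E=np.array(d['extrinsics'])
    c=(np.atleast_2d(P)-E[:3,3])@E[:3,:3]; return np.c_[d['cx']-f*c[:,0]/c[:,2],d['cy']+f*c[:,1]/c[:,2]]
def tri(d1,u1,d2,u2):
    o1,v1=ray(d1,u1);o2,v2=ray(d2,u2);v1=v1[0]/np.linalg.norm(v1);v2=v2[0]/np.linalg.norm(v2)
    t=np.linalg.lstsq(np.c_[v1,-v2],o2-o1,rcond=None)[0];a=o1+t[0]*v1;b=o2+t[1]*v2
    return (a+b)/2,np.linalg.norm(a-b)
def hsv(d): return cv2.cvtColor(d['img'],cv2.COLOR_RGB2HSV)
def comps(m,roi,mn=4):
    x0,y0,x1,y1=roi; k=np.zeros(m.shape,np.uint8);k[y0:y1,x0:x1]=m[y0:y1,x0:x1]
    n,l,s,c=cv2.connectedComponentsWithStats(k); return [(s[i,4],c[i].round(1),s[i,:4],l==i) for i in range(1,n) if s[i,4]>=mn]
E
python3 - <<'E'
from h import *
np.set_printoptions(precision=1,suppress=True)
D={n:get_image(n) for n in('side','top')}
import pickle; pickle.dump(D,open('d0.pkl','wb'))
roi=dict(side=(275,125,405,265),top=(235,130,385,250))
for n,d in D.items():
    H=hsv(d); h,s,v=[H[...,i].astype(int) for i in range(3)]
    print(n)
    red=(((h<6)|(h>172))&(s>150)&(v>50)); yel=((h>22)&(h<34)&(s>140)&(v>80)); brass=((h>12)&(h<24)&(s>130)); blk=(v<40); gray=(s<45)&(v>85)
    for nm,m in dict(red=red,yel=yel,brass=brass,blk=blk).items():
        for c in comps(m.astype(np.uint8),roi[n]):
            e=cast(d,c[1],220)[0]; print(nm,c[0],c[1],c[2],'z220:',e)
    # disc rim by circle on z=220
    g=max(comps(gray.astype(np.uint8),roi[n]),key=lambda c:c[0]); ct=max(cv2.findContours(g[3].astype(np.uint8),0,1)[0],key=cv2.contourArea)[:,0]
    P=cast(d,ct,220)[:,:2]
    r=least_squares(lambda p:np.hypot(*(P-p[:2]).T)-p[2],[*P.mean(0),112],loss='soft_l1',f_scale=1.0); print('disc',r.x,len(P))
E
```

```text
side
red 166 [386.8 134. ] [376 130  23  10] z220: [749.7 185.6 220. ]
red 30 [323.7 158.1] [322 155   5   7] z220: [557.2 137.5 220. ]
red 25 [332.3 157.2] [331 154   4   7] z220: [581.9 136.6 220. ]
red 96 [348.7 246. ] [343 239  12  15] z220: [ 587.2 -123.3  220. ]
yel 73 [363.  186.9] [355 183  17   9] z220: [653.3  35.2 220. ]
yel 10 [335.3 201. ] [334 199   3   5] z220: [570.7   5.9 220. ]
yel 16 [369.1 223.8] [365 222   9   5] z220: [651.6 -71.5 220. ]
yel 14 [372.4 234.7] [368 233   9   4] z220: [ 655.1 -102.4  220. ]
brass 357 [333.3 197.4] [323 187  22  22] z220: [566.8  17.  220. ]
brass 14 [356.8 189.2] [355 187   5   5] z220: [635.1  31.  220. ]
blk 133 [283.9 128. ] [275 125  19   8] z220: [455.4 249.2 220. ]
blk 7 [329.  149.9] [326 149   7   2] z220: [575.8 160.5 220. ]
blk 11 [327.4 182.5] [326 181   4   4] z220: [557.   62.7 220. ]
blk 9 [346.9 187.7] [346 186   3   4] z220: [608.5  39.5 220. ]
blk 84 [364.3 200.6] [360 195   9  13] z220: [650.   -4.8 220. ]
blk 10 [316.  198.8] [315 197   3   4] z220: [518.9  20.1 220. ]
blk 9 [348. 207.] [347 206   3   3] z220: [6
[... 167 characters left out ...]
6 -107.5  220. ]
red 73 [256.5 199.1] [247 194  17   9] z220: [549.5 174.1 220. ]
yel 41 [313.  156.1] [311 149   6  15] z220: [655.   35.2 220. ]
brass 11 [315.1 163.6] [314 162   3   4] z220: [636.3  30.1 220. ]
brass 390 [321.2 191.7] [310 181  23  23] z220: [566.7  15.5 220. ]
blk 62 [334.2 157.4] [331 152   7  11] z220: [651.4 -17.1 220. ]
blk 15 [311.6 174.6] [310 173   4   4] z220: [609.   38.9 220. ]
blk 16 [334.5 177. ] [333 175   4   5] z220: [602.7 -17.4 220. ]
blk 16 [302.4 195.8] [301 194   4   5] z220: [556.9  61.6 220. ]
blk 14 [339.7 199.5] [338 198   4   4] z220: [547.2 -29.6 220. ]
blk 14 [319.5 211.3] [318 210   4   4] z220: [518.6  20.  220. ]
disc [565.5  14.5 108.6] 462
```

```bash
python3 - <<'E'
import pickle,numpy as np
np.set_printoptions(linewidth=250)
D=pickle.load(open('d0.pkl','rb'))
print('side R cols341-356 rows 236-255\n',D['side']['img'][236:256,341:357,0])
print('side G\n',D['side']['img'][236:256,341:357,1])
print('top R cols 364-378 rows 177-190\n',D['top']['img'][177:191,364:379,0]);print(D['top']['img'][177:191,364:379,1])
print('top gray probe cols 255-280 rows 184-195\n',D['top']['img'][184:196,255:282,2])
E
```

```text
side R cols341-356 rows 236-255
 [[127 128 125 112 106 102 104 113 125 144 151 155 155 154 153 152]
 [113 100 110 111 100 101 113 124 139 158 155 155 153 153 153 152]
 [100  79 110 118 102  94  93 111 134 149 155 154 153 153 153 152]
 [113 100 117  99  86  84  78  86 115 144 155 154 154 153 153 152]
 [ 97 103  88  78  80  83  81  77  92 135 156 154 152 152 154 156]
 [ 89 108  63  72  79  83  83  80  75 120 155 153 154 156 159 145]
 [133  95  58  68  78  82  83  82  76 100 143 160 161 147 105  76]
 [138  70  53  61  72  81  84  84  80  80  91 108 107  77  34  14]
 [136  74  67  61  68  77  81  83  83  78  67  52  36  13  19  18]
 [148 124  80  72  60  73  81  83  84  82  76  59  33  21  18  16]
 [156 155 150 131  64  69  78  82  84  83  81  73  51  18  14  46]
 [146 115 109  76  45  65  74  80  81  77  73  85  77  20  43 110]
 [ 76  45  39  13  29  54  67  71  93 122 133 132 130 108 110 145]
 [ 14  15  20  19  25  41  60  82 116 138 141 139 138 136 140 149]
 [ 22  22  21  23  23  31  50 102 138 139 137 137 136 136 143 148]
 [ 23  21  23  22  18  14  22  98 141 138 136 135 134 135 142 
[... 4096 characters left out ...]
  58  63  89 109 119 119 120 120]
 [132 133 132 132 131 130 121  97  67  57  67  75  78  81  82  83  85  81  69  58  67  90 113 119 120 120 121]
 [133 133 133 134 133 128 113  84  53  32  36  46  53  60  62  62  62  62  57  54  66  93 114 120 118 120 119]
 [132 134 134 133 130 118  97  68  38  18  16  33  45  49  52  52  54  53  52  52  64  94 114 119 118 118 118]
 [135 134 132 129 120 103  76  47  22  10  17  33  46  53  50  51  51  51  53  50  65  93 112 118 117 117 117]
 [132 132 129 119 101  76  52  29  15  12  19  35  47  52  51  52  51  50  53  52  65  91 111 116 117 116 117]
 [127 123 115  97  74  50  31  21  11   8  16  35  48  51  54  51  52  51  50  51  62  87 106 116 118 117 117]]
```

```bash
python3 - <<'E'
import cv2,numpy as np
a=cv2.imread('pics/side0.png')[212:262,328:388]; a=cv2.resize(a,None,fx=11,fy=11,interpolation=0)
for i in range(0,60,10): cv2.putText(a,str(328+i),(i*11,10),0,.4,(0,255,255),1)
for i in range(0,50,10): cv2.putText(a,str(212+i),(0,i*11+10),0,.4,(0,255,255),1)
cv2.imwrite('pics/c.png',cv2.convertScaleAbs(a,alpha=1.5))
E
```

```text
(no output)
```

View pics/c.png

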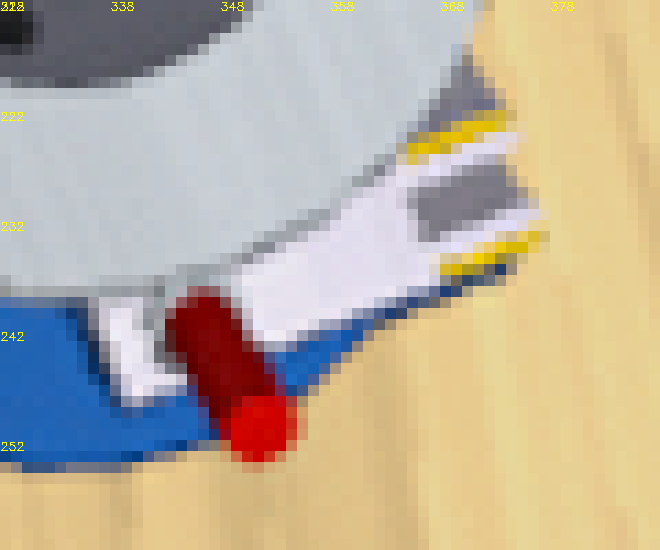

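The 11x crop shows the pin's bright end cap at about (350.8,250.3). The block's lower edge runs from (339,248) to (376,233). The notch is the dark patch from (365,230) to (374,228), with a yellow line on each side.

```bash
python3 - <<'E'
from h import *
import pickle
np.set_printoptions(precision=3,suppress=True)
D=pickle.load(open('d0.pkl','rb'));S,T=D['side'],D['top']
I=S['img'].astype(int)
m=(I[...,0]>105)&(I[...,1]<30);m[:, :341]=0;m[:,360:]=0;m[:236]=0;m[260:]=0
cap=np.argwhere(m).mean(0)[::-1];print('cap',cap,m.sum())
for dx in (-.7,0,.7):
    E,g=tri(S,cap,T,(373.1+dx,182.6)); print('end',E,'gap',g)
ax=np.array([566.9,15.])
E,g=tri(S,cap,T,(373.1,182.6))
print('dir axis->end',np.degrees(np.arctan2(*(E[:2]-ax)[::-1])),np.hypot(*(E[:2]-ax)))
H=hsv(S);h,s,v=[H[...,i].astype(int) for i in range(3)]
yel=((h>20)&(h<36)&(s>120)&(v>70)).astype(np.uint8)
ys=[]
for c in comps(yel,(360,218,380,240)):
    p=np.argwhere(c[3])[:,::-1]; P=cast(S,p,120)[:,:2]; u=np.linalg.svd(P-P.mean(0))[2][0];print('yellow yaw',np.degrees(np.arctan(u[1]/u[0])),c[0],P.mean(0))
for a,b in [((339,248),(376.5,233)),((353,243),(368,236))]:
    P=cast(S,[a,b],120); u=P[1]-P[0];print('edge yaw',np.degrees(np.arctan2(u[1],u[0])))
for uv in[(264,189.),(268,189.15),(273.5,189.35)]:
    p=cast(T,uv,210)[0][:2]-ax; print('probe',p,np.hypot(*p),np.degrees(np.arctan2(p[1],p[0])))
for n,d,uv in(('s',S,(363,186.9)),('t',T,(313,156.1))):
    p=cast(d,uv,220)[0][:2]-ax; print('stripe',np.degrees(np.arctan2(p[1],p[0])))
# handle top: dark comp extremes
print('S dark\n',I[193:209,357:372].sum(2)//3); J=T['img'].astype(int); print(J[149:166,328:341].sum(2)//3)
E
```

```text
cap [351.148 250.296] 27
end [ 598.226 -120.266  130.775] gap 0.07743785796852626
end [ 597.643 -121.374  137.096] gap 0.3303900395913118
end [ 597.066 -122.472  143.355] gap 0.5808239422786238
dir axis->end -77.29609861831064 139.79669346705595
yellow yaw 13.263541550490661 19 [664.93  -47.895]
yellow yaw 12.104771916612252 16 [668.906 -81.821]
edge yaw 13.443209291676062
edge yaw 16.639648086164033
probe [  8.277 141.953] 142.19427763954914 86.66299423604475
probe [  7.843 132.05 ] 132.282620115949 86.60076981408156
probe [  7.263 118.435] 118.65765659175655 86.49077093564904
stripe 13.140086040477856
stripe 12.910340159532932
S dark
 [[ 90  90  89  87 114 141 132 111  99 107 129 139 136 134 134]
 [ 91  90  90  89  97 107  87  50  41  49  72 114 140 135 135]
 [ 93  90  90  91  85  66  33  18  20  21  23  72 121 138 136]
 [ 92  90  91  92  79  36  16  20  23  21  22  31  84 127 136]
 [ 93  91  90  86  62  14  19  21  22  24  22  19  55 111 136]
 [ 92  91  91  85  56  10  21  20  21  20  25  17  65 118 138]
 [ 90  90  92  78  28   7  17  21  21  22  23  14  91 137 137]
 [119  90  92 
[... 789 characters left out ...]
76  49  25  17  16  17  31  54  84 104]
 [111 106  90  60  30  20  19  19  19  24  45  75 100]
 [108 100  82  52  22  16  20  18  21  22  38  70  98]
 [102  90  72  42  19  17  21  20  19  20  43  74  99]
 [ 88  77  56  32  13  17  22  18  16  20  45  79 104]
 [ 75  63  43  19   6  10  18  17  16  18  51  84 106]
 [ 69  58  37  16   6   9   6  12  11  26  58  90 108]
 [ 69  61  41  19   3   2   0   3   8  33  68  96 111]
 [ 72  65  50  28   9   6   4   9  25  51  82 104 113]
 [ 70  68  59  47  33  22  23  33  52  74  93 108 112]
 [ 71  71  68  68  65  61  61  70  81  95 102 106 110]
 [ 74  72  74  81  88  92  94  95 101 104 104 104 108]
 [ 85  84  81  81  88  97 101 104 106 109 108 110 113]]
```

```bash
cat >> h.py <<'E'
from scipy.spatial.transform import Rotation as Ro
AX=np.array([566.9,15.,0]); YAW=np.radians(12.9); RM,ZM=97.4,86.5
RS=Ro.from_euler('z',YAW).as_matrix(); c4,s4=np.cos(np.radians(40)),np.sin(np.radians(40))
RB=RS@np.array([[1,0,0],[0,c4,-s4],[0,s4,c4]])      # block axes as columns
M=AX+RS@[0,-RM,ZM]
def B(x,y,z): return M+RB@[x,y,z]
RT=RB@np.diag([1,1,1])@np.array([[0,1,0],[1,0,0],[0,0,-1.]])  # tool y=block x, tool z=-block z, tool x=block y
def rel(P,R=None):
    s=read_state(); p=s['eef_pos']; R0=Ro.from_euler('xyz',s['tool_rot']).as_matrix()
    R=R0 if R is None else R
    print('now',p.round(1),'->',np.round(P,1),'row',(R0.T@(np.asarray(P)-p)/300).round(3),(Ro.from_matrix(R0.T@R).as_rotvec()/(np.pi/2)).round(3),'deg',np.degrees(Ro.from_matrix(R0.T@R).magnitude()).round(1))
E
python3 - <<'E'
from h import *
import pickle
np.set_printoptions(precision=2,suppress=True)
D=pickle.load(open('d0.pkl','rb'));S,T=D['side'],D['top']
q=cast(S,[(369.1,223.8),(372.4,234.7),(370.75,229.25)],ZM)
print('yellow mid in stand',(q-AX)@RS, 'block x at 75:',proj(S,B(75,0,0)),'corners',proj(S,[B(-25,-22,0),B(100,-22,0),B(100,22,0)]))
for s in (76,100,136): print(s,'S',proj(S,B(0,0,s-70)),'T',proj(T,B(0,0,s-70)))
for n,d,uv in(('s',S,(364.6,197.6)),('t',T,(334.4,155))):
    p=cast(d,uv,290)[0]-AX; print('htop',p+AX,np.hypot(*p[:2]),np.degrees(np.arctan2(p[1],p[0])))
print(np.linalg.det(RT))
rel([340,480,430]);rel(B(0,0,38+120),RT); rel(B(0,0,38),RT)
print(read_state()['force'])
E
```

```text
yellow mid in stand [[  86.76  -76.88   86.5 ]
 [  82.83 -111.64   86.5 ]
 [  84.78  -94.33   86.5 ]] block x at 75: [[368.17 231.33]] corners [[339.44 249.29]
 [377.48 234.47]
 [374.03 222.21]]
76 S [[345.7  241.11]] T [[357.38 187.47]]
100 S [[347.86 244.67]] T [[363.52 185.47]]
136 S [[351.25 250.26]] T [[373.06 182.36]]
htop [643.34 -17.42 290.  ] 83.03413438479411 -22.9839362774992
htop [645.51 -15.21 290.  ] 84.21371990131563 -21.025121973983538
0.9999999999999996
now [229.9 607.6 244.7] -> [340 480 430] row [-0.49 -0.27 -0.62] [0. 0. 0.] deg 0.0
now [229.9 607.6 244.7] -> [ 611.3 -178.9  207.5] row [-2.12 -2.    0.13] [-0.22  0.41  0.6 ] deg 68.2
now [229.9 607.6 244.7] -> [ 594.1 -103.8  115.6] row [-1.98 -1.79  0.43] [-0.22  0.41  0.6 ] deg 68.2
[0.51 0.12 0.04]
```

Call:
move_arm --rows "-0.12 -0.07 -0.15 0 0 0 -1;-0.25 -0.14 -0.3 0 0 0 -1;-0.37 -0.2 -0.45 0 0 0.05 -1;-0.45 -0.25 -0.57 0 0 0.1 -1;-0.49 -0.27 -0.62 0 0 0.1 -1;-0.49 -0.27 -0.62 0 0 0.1 -1;-0.49 -0.27 -0.62 0 0 0.1 -1;-0.49 -0.27 -0.62 0 0 0.1 -1"

```text
clock: 0.87
eef_pos: [341.0, 479.3, 433.6]
tool_rot: [3.137, 0.001, 2.619]
force: [-1.3, 0.5, -0.7]
width: 85.2
gripper_force: 0.0
```

```bash
python3 - <<'E'
from h import *
s=read_state();print(s['clock'],s['qpos'].round(2),s['tool_rot'])
rel([480,220,430]); rel([600,-150,430]); rel(B(0,0,250),RT); rel(B(0,0,158),RT)
E
```

```text
0.8667 [-1.07  0.39  0.11  1.4  -0.04  1.34  0.09] [3.13692957e+00 7.83367418e-04 2.61865397e+00]
now [341.  479.3 433.6] -> [480 220 430] row [-0.833 -0.517  0.01 ] [0. 0. 0.] deg 0.0
now [341.  479.3 433.6] -> [ 600 -150  430] row [-1.796 -1.386  0.007] [0. 0. 0.] deg 0.0
now [341.  479.3 433.6] -> [ 624.5 -236.6  278. ] row [-2.01  -1.598  0.513] [-0.18   0.418  0.503] deg 61.0
now [341.  479.3 433.6] -> [ 611.3 -178.9  207.5] row [-1.876 -1.454  0.748] [-0.18   0.418  0.503] deg 61.0
```

Call:
move_arm --rows "-0.12 -0.07 0 0 0 0.04 -1;-0.24 -0.15 0 0 0 0.08 -1;-0.36 -0.22 0 0 0 0.12 -1;-0.48 -0.3 0 0 0 0.16 -1;-0.6 -0.37 0 0 0 0.2 -1;-0.72 -0.45 0 0 0 0.24 -1;-0.83 -0.52 0 0 0 0.28 -1;-0.83 -0.52 0 0 0 0.28 -1;-0.83 -0.52 0 0 0 0.28 -1"

```text
clock: 1.62
eef_pos: [478.0, 219.3, 429.9]
tool_rot: [-3.139, 0.0, 2.179]
force: [-0.4, 1.4, 0.0]
width: 85.4
gripper_force: 0.0
```

```bash
python3 - <<'E'
from h import *
s=read_state();print(s['clock'],s['qpos'].round(2),s['tool_rot'])
rel([560,-60,430]); rel([600,-150,430]); rel(B(0,0,250),RT); rel(B(0,0,158),RT)
E
```

```text
1.6167 [-0.7   0.3   0.3   1.57 -0.09  1.29  0.22] [-3.13900767e+00  1.19139788e-04  2.17871715e+00]
now [478.  219.3 429.9] -> [560 -60 430] row [-0.92  -0.307  0.001] [0. 0. 0.] deg 0.0
now [478.  219.3 429.9] -> [ 600 -150  430] row [-1.243e+00 -3.690e-01  1.000e-03] [0. 0. 0.] deg 0.0
now [478.  219.3 429.9] -> [ 624.5 -236.6  278. ] row [-1.526 -0.466  0.508] [-0.087  0.439  0.233] deg 45.4
now [478.  219.3 429.9] -> [ 611.3 -178.9  207.5] row [-1.343 -0.392  0.743] [-0.087  0.439  0.233] deg 45.4
```

Call:
move_arm --rows "-0.12 -0.04 0 0 0.04 0.02 -1;-0.24 -0.08 0 -0.02 0.08 0.04 -1;-0.36 -0.12 0 -0.03 0.12 0.06 -1;-0.48 -0.16 0 -0.04 0.17 0.09 -1;-0.6 -0.2 0 -0.05 0.23 0.12 -1;-0.72 -0.24 0 -0.06 0.29 0.15 -1;-0.84 -0.28 0 -0.07 0.34 0.18 -1;-0.93 -0.31 0 -0.08 0.39 0.21 -1;-0.95 -0.33 0 -0.09 0.44 0.23 -1;-0.95 -0.33 0 -0.09 0.44 0.23 -1;-0.95 -0.33 0 -0.09 0.44 0.23 -1"

```text
clock: 2.53
eef_pos: [560.8, -68.1, 429.0]
tool_rot: [3.135, -0.704, 1.808]
force: [0.1, 1.1, 0.5]
width: 85.5
gripper_force: 0.0
```

```bash
python3 - <<'E'
from h import *
s=read_state();print(s['clock'],s['qpos'].round(2),s['tool_rot'])
rel(B(0,0,250),RT); rel(B(0,0,158),RT);rel(B(0,0,38),RT)
E
```

```text
2.5333 [ 0.19  0.6   0.37  1.31 -0.7   1.78  0.82] [ 3.13463147 -0.70447372  1.80782118]
now [560.8 -68.1 429. ] -> [ 624.5 -236.6  278. ] row [-0.78   0.075 -0.002] [-0.    -0.004  0.006] deg 0.6
now [560.8 -68.1 429. ] -> [ 611.3 -178.9  207.5] row [-0.782  0.075  0.305] [-0.    -0.004  0.006] deg 0.6
now [560.8 -68.1 429. ] -> [ 594.1 -103.8  115.6] row [-0.784  0.075  0.705] [-0.    -0.004  0.006] deg 0.6
```

Call:
move_arm --rows "-0.12 0.01 0 0 0 0 -1;-0.24 0.02 0 0 0 0 -1;-0.36 0.04 0 0 0 0 -1;-0.48 0.05 0 0 0 0 -1;-0.6 0.06 0 0 0 0 -1;-0.7 0.07 0.03 0 0 0 -1;-0.77 0.075 0.08 0 0 0 -1;-0.78 0.075 0.15 0 0 0 -1;-0.78 0.075 0.22 0 0 0 -1;-0.78 0.075 0.27 0 0 0 -1;-0.78 0.075 0.3 0 0 0 -1;-0.78 0.075 0.3 0 0 0 -1"

```text
clock: 3.53
eef_pos: [612.6, -175.3, 211.2]
tool_rot: [3.13, -0.705, 1.817]
force: [0.1, 1.0, 0.5]
width: 85.3
gripper_force: 0.0
```

```bash
python3 - <<'E'
from h import *
s=read_state();print(s['clock'],s['qpos'].round(2),s['tool_rot'],s['force'])
rel(B(0,0,158),RT);rel(B(0,0,38),RT)
a=[]
d=get_image('side');cv2.imwrite('pics/e.png',cv2.resize(d['img'][170:300,270:430,::-1],None,fx=5,fy=4.6,interpolation=2))
E
```

```text
3.5333 [ 0.33  0.95  0.35  1.23 -0.72  1.62  1.06] [ 3.13014163 -0.70522876  1.81655277] [0.12884036 0.97930362 0.47228389]
now [ 612.6 -175.3  211.2] -> [ 611.3 -178.9  207.5] row [-0.016 -0.007  0.002] [-0.001 -0.005  0.01 ] deg 1.0
now [ 612.6 -175.3  211.2] -> [ 594.1 -103.8  115.6] row [-0.019 -0.006  0.402] [-0.001 -0.005  0.01 ] deg 1.0
```

View pics/e.png

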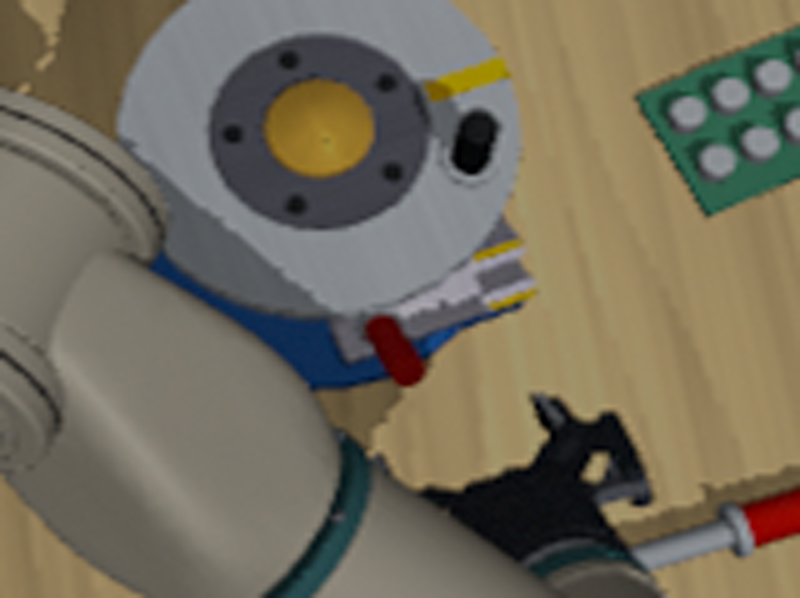

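The picture shows the pin untouched and the open gripper around crop (590,440), which is about image (388,266). That looks too far right for the reported TCP, so I'll check its projection.

```bash
python3 - <<'E'
from h import *
s=read_state();p=s['eef_pos'];R=Ro.from_euler('xyz',s['tool_rot']).as_matrix();print(R.round(2),p)
d=get_image('side');t=get_image('top')
for o in([0,0,0],[0,42,0],[0,-42,0],[0,0,-100]): print(o,proj(d,p+R@o),proj(t,p+R@o))
cv2.imwrite('pics/f.png',cv2.resize(t['img'][100:260,280:460,::-1],None,fx=4,fy=3.7,interpolation=2))
E
```

```text
[[-0.18  0.97 -0.14]
 [ 0.74  0.23  0.63]
 [ 0.65  0.01 -0.76]] [ 612.81628333 -177.32111523  212.1070579 ]
[0, 0, 0] [[361.41206308 265.15698454]] [[399.05483488 172.94182426]]
[0, 42, 0] [[375.95563199 259.16926308]] [[394.78193398 156.59768398]]
[0, -42, 0] [[346.74727655 271.19461242]] [[403.349149   189.36787159]]
[0, 0, -100] [[373.82992047 285.54363892]] [[431.64099019 162.27866647]]
```

View pics/f.png

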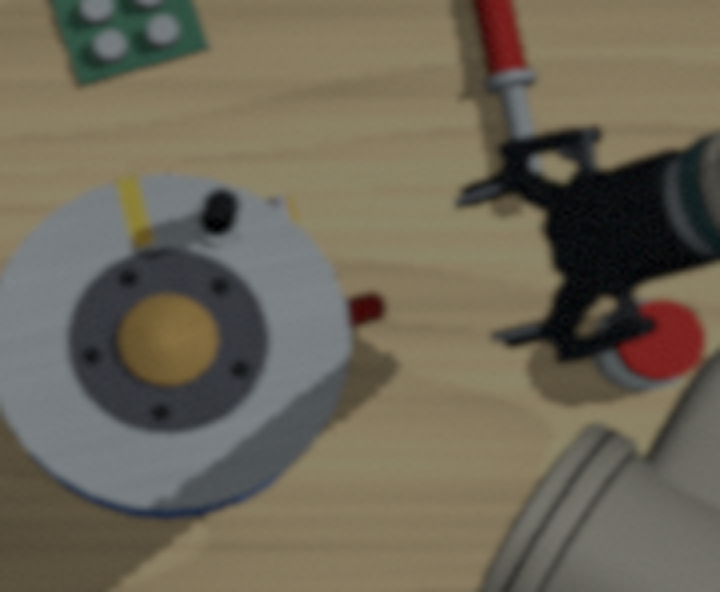

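The top view shows the two fingertips at about (396,153) and (405,190), straddling the line of the pin (its end is at (371,183)). That matches the kinematics, so I'll advance along the pin.

Call:
move_arm --rows "-0.005 0 0.05 0 0 0 -1;-0.01 0 0.1 0 0 0 -1;-0.01 0 0.15 0 0 0.01 -1;-0.01 0 0.2 0 0 0.01 -1;-0.01 0 0.25 0 0 0.01 -1;-0.01 0 0.3 0 0 0.01 -1;-0.01 0 0.35 0 0 0.01 -1;-0.01 0 0.38 0 0 0.01 -1;-0.01 0 0.4 0 0 0.01 -1;-0.01 0 0.4 0 0 0.01 -1;-0.01 0 0.4 0 0 0.01 -1"

```text
clock: 4.6
eef_pos: [595.8, -108.1, 118.6]
tool_rot: [-3.14, -0.701, 1.79]
force: [0.7, -0.6, -0.2]
width: 85.4
gripper_force: 0.0
```

```bash
python3 - <<'E'
from h import *
s=read_state();print(s['clock'],s['qpos'].round(2),s['force'],((s['eef_pos']-M)@RB).round(1))
rel(B(0,0,38),RT)
d=get_image('side');t=get_image('top')
a=cv2.resize(d['img'][190:270,300:400,::-1],None,fx=4,fy=4,interpolation=2);b=cv2.resize(t['img'][140:220,320:420,::-1],None,fx=4,fy=4,interpolation=2)
cv2.imwrite('pics/g.png',np.hstack([a,b]))
E
```

```text
4.6 [ 0.25  0.99  0.32  1.44 -0.78  1.39  1.14] [ 0.65578386 -0.55911647 -0.19213033] [ 0.7 -1.6 43.3]
now [ 595.8 -108.1  118.6] -> [ 594.1 -103.8  115.6] row [ 0.005 -0.002  0.018] [ 0.002 -0.002 -0.003] deg 0.3
```

View pics/g.png

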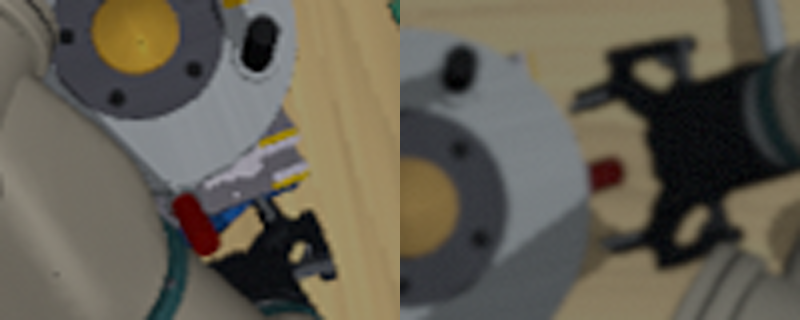

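The top view on the right shows the handle's end midway between the fingers: the tips are at (578,102) and (608,243), and the pin at (608,172). I'll close on it.

Call:
move_arm --rows "0.003 0 0.015 0 0 0 -0.5;0.003 0 0.015 0 0 0 0;0.003 0 0.015 0 0 0 1;0.003 0 0.015 0 0 0 1;0.003 0 0.015 0 0 0 1;0.003 0 0.015 0 0 0 1;0.003 0 0.015 0 0 0 1;0.003 0 0.015 0 0 0 1;0.003 0 0.015 0 0 0 1"

```text
clock: 5.45
eef_pos: [594.4, -104.2, 115.4]
tool_rot: [-3.139, -0.701, 1.789]
force: [-1.9, -0.4, 1.6]
width: 20.9
gripper_force: 58.4
```

```bash
python3 - <<'E'
from h import *
s=read_state();print(s['clock'],s['force']@RB,s['torque'],((s['eef_pos']-M)@RB).round(1),s['width'],s['gripper_force'])
rel(B(0,0,38+85),RT)
E
```

```text
5.45 [-1.98411166  1.04071392  1.22211065] [-0.56195298  0.16974416  0.22135215] [ 0.2 -0.5 38.2] 20.87691630356797 58.35334539413452
now [ 594.4 -104.2  115.4] -> [ 606.3 -157.   180.7] row [ 0.003 -0.    -0.283] [ 0.001 -0.002 -0.003] deg 0.4
```

Call:
move_arm --rows "0 0 -0.02 0 0 0 1;0 0 -0.05 0 0 0 1;0 0 -0.08 0 0 0 1;0 0 -0.11 0 0 0 1;0 0 -0.14 0 0 0 1;0 0 -0.17 0 0 0 1;0 0 -0.2 0 0 0 1;0 0 -0.23 0 0 0 1;0 0 -0.26 0 0 0 1;0 0 -0.28 0 0 0 1;0 0 -0.28 0 0 0 1"

```text
clock: 6.37
eef_pos: [607.2, -158.0, 180.8]
tool_rot: [3.141, -0.7, 1.79]
force: [0.2, -0.7, -1.1]
width: 20.7
gripper_force: 58.4
```

```bash
python3 - <<'E'
from h import *
s=read_state();print(s['clock'],s['force']@RB,s['torque'],((s['eef_pos']-M)@RB).round(1),s['width'],s['gripper_force'])
rel(B(78,0,38+85),RT)
d=get_image('side');t=get_image('top')
a=cv2.resize(d['img'][190:270,300:400,::-1],None,fx=4,fy=4,interpolation=2);b=cv2.resize(t['img'][140:220,320:420,::-1],None,fx=4,fy=4,interpolation=2)
cv2.imwrite('pics/i.png',np.hstack([a,b]))
E
```

```text
6.3667 [ 0.0252291  -1.27252498 -0.39467192] [-0.87007842 -0.22684161 -0.04320948] [  0.6  -0.8 123.9] 20.71932112902965 58.42412352561951
now [ 607.2 -158.   180.8] -> [ 682.3 -139.6  180.7] row [0.004 0.258 0.004] [ 0.003 -0.001 -0.003] deg 0.4
```

View pics/i.png

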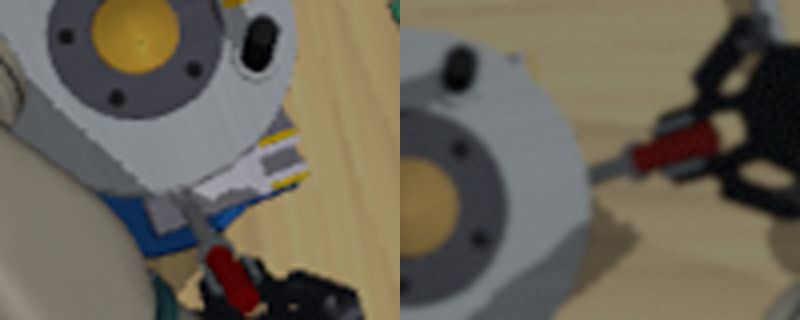

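The pin is out and held: its tip is at about (180,192) in the side crop, just above the bore. Next I'll shift it along the block.

Call:
move_arm --rows "0 0.02 0 0 0 0 1;0 0.05 0 0 0 0 1;0 0.08 0 0 0 0 1;0 0.11 0 0 0 0 1;0 0.14 0 0 0 0 1;0 0.17 0 0 0 0 1;0 0.2 0 0 0 0 1;0.002 0.23 0 0 0 0 1;0.002 0.25 0.004 0 0 0 1;0.002 0.258 0.004 0 0 0 1;0.002 0.258 0.004 0 0 0 1;0.002 0.258 0.004 0 0 0 1"

```text
clock: 7.47
eef_pos: [681.5, -138.7, 178.4]
tool_rot: [-3.138, -0.702, 1.789]
force: [0.3, 0.3, -2.4]
width: 20.3
gripper_force: 58.5
```

```bash
python3 - <<'E'
from h import *
import pickle
s=read_state();print(s['clock'],s['force']@RB,((s['eef_pos']-M)@RB).round(1),s['width'],s['gripper_force'])
rel(B(78,-.5,38),RT)
d=get_image('side');t=get_image('top');pickle.dump((d,t),open('d1.pkl','wb'))
a=cv2.resize(d['img'][210:270,340:400,::-1],None,fx=8,fy=8,interpolation=2)
cv2.imwrite('pics/j.png',a)
for z in(-10,0,14,60,90): print(z,((proj(d,B(78,0,z))-[340,210])*8).round())
E
```

```text
7.4667 [ 0.36657806 -1.33663579 -1.9845153 ] [ 77.4  -0.6 120.5] 20.340099297304256 58.51252555847168
now [ 681.5 -138.7  178.4] -> [670.2 -86.7 115.3] row [-0.001  0.002  0.275] [ 0.001 -0.002 -0.003] deg 0.4
-10 [[224. 157.]]
0 [[233. 168.]]
14 [[244. 183.]]
60 [[285. 236.]]
90 [[313. 273.]]
```

View pics/j.png

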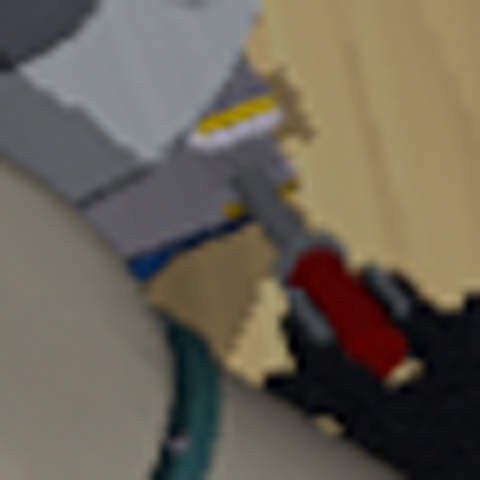

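The crop shows the shank's tip at about (240,172), in line with the slot between the yellow lines (upper one around (235,118)). I'll insert it gently in stages and watch the force.

Call:
move_arm --rows "0 0.001 0.015 0 0 0 1;0 0.002 0.03 0 0 0 1;0 0.002 0.045 0 0 0 1;0 0.002 0.06 0 0 0 1;0 0.002 0.075 0 0 0 1;0 0.002 0.09 0 0 0 1;0 0.002 0.1 0 0 0 1;0 0.002 0.1 0 0 0 1"

```text
clock: 8.23
eef_pos: [677.9, -119.2, 155.1]
tool_rot: [-3.138, -0.702, 1.789]
force: [0.6, -0.5, -2.9]
width: 20.7
gripper_force: 58.5
```

```bash
python3 - <<'E'
from h import *
s=read_state();print(s['clock'],s['force']@RB,s['torque'],((s['eef_pos']-M)@RB).round(1),s['width'],s['gripper_force'])
rel(B(78,-.5,38),RT)
E
```

```text
8.2333 [ 0.44443428 -2.35845408 -1.86175944] [-1.27731673 -0.25685392  0.01875104] [78.2 -0.5 90. ] 20.692257103373116 58.493252992630005
now [ 677.9 -119.2  155.1] -> [670.2 -86.7 115.3] row [-0.001 -0.001  0.173] [ 0.001 -0.002 -0.003] deg 0.4
```

Call:
move_arm --rows "0 0 0.02 0 0 0 1;0 0 0.04 0 0 0 1;0 0 0.06 0 0 0 1;0 0 0.08 0 0 0 1;0 0 0.1 0 0 0 1;0 0 0.12 0 0 0 1;0 0 0.14 0 0 0 1;0 0 0.15 0 0 0 1;0 0 0.16 0 0 0 1;0 0 0.16 0 0 0 1"

```text
clock: 9.07
eef_pos: [671.1, -88.6, 118.8]
tool_rot: [-3.139, -0.703, 1.79]
force: [-0.7, -0.4, -1.9]
width: 20.5
gripper_force: 58.5
```

```bash
python3 - <<'E'
from h import *
s=read_state();print(s['clock'],s['force']@RB,s['torque'],((s['eef_pos']-M)@RB).round(1),s['width'],s['gripper_force'])
rel(B(78,-.5,38),RT)
E
```

```text
9.0667 [-0.74869276 -1.4423698  -1.30315211] [-0.85693673 -0.18081551  0.02977502] [78.4  0.2 42. ] 20.51377551751732 58.520734906196594
now [671.1 -88.6 118.8] -> [670.2 -86.7 115.3] row [-0.003 -0.001  0.013] [ 0.001 -0.003 -0.003] deg 0.4
```

Free all the way in, with about 4 mm left to seat. I'll press on until contact.

Call:
move_arm --rows "0 0 0.005 0 0 0 1;0 0 0.01 0 0 0 1;0 0 0.014 0 0 0 1;0 0 0.017 0 0 0 1;0 0 0.02 0 0 0 1;0 0 0.02 0 0 0 1"

```text
clock: 9.57
eef_pos: [670.7, -86.5, 115.5]
tool_rot: [-3.141, -0.701, 1.79]
force: [-0.2, -3.0, 3.2]
width: 20.5
gripper_force: 58.6
```

```bash
python3 - <<'E'
from h import *
s=read_state();print(s['clock'],s['force']@RB,s['torque'],((s['eef_pos']-M)@RB).round(1),s['width'],s['gripper_force'])
E
```

```text
9.5667 [-0.85927031 -0.13616912  4.27668692] [-0.71963722  0.03129916  0.17452189] [78.5 -0.3 38.1] 20.477433386904366 58.635308146476746
```

The collar is seated, with about 5 N along the pin at the expected depth. I'll release and back out along the pin.

Call:
move_arm --rows "0 0 0 0 0 0 0.2;0 0 0 0 0 0 0;0 0 0 0 0 0 -0.5;0 0 0 0 0 0 -1;0 0 0 0 0 0 -1;0 0 0 0 0 0 -1;0 0 0 0 0 0 -1;0 0 -0.05 0 0 0 -1;0 0 -0.12 0 0 0 -1;0 0 -0.2 0 0 0 -1;0 0 -0.3 0 0 0 -1;0 0 -0.42 0 0 0 -1"

```text
clock: 10.57
eef_pos: [688.0, -164.2, 211.0]
tool_rot: [-3.137, -0.704, 1.789]
force: [1.2, -0.6, 0.4]
width: 85.3
gripper_force: 0.0
```

```bash
python3 - <<'E'
from h import *
np.set_printoptions(precision=1,suppress=True)
s=read_state();print(s['clock'],s['force'],s['qpos'],((s['eef_pos']-M)@RB),s['width'])
D=dict(side=get_image('side'),top=get_image('top'))
for n,d in D.items():
    H=hsv(d);h,S,v=[H[...,i].astype(int) for i in range(3)]
    red=(((h<6)|(h>172))&(S>150)&(v>50)).astype(np.uint8)
    for c in comps(red,(340,205,395,270) if n=='side' else (335,140,385,190)): print(n,c[0],c[1],c[2])
    print('pred end',proj(d,B(78.5,0,66)),'mid',proj(d,B(78.5,0,36)),'base',proj(d,B(78.5,0,6)))
rel(B(78,0,38+200),RT)
E
```

```text
10.5667 [ 1.2 -0.6  0.4] [ 0.3  1.   0.3  1.  -0.8  1.7  0.9] [ 78.1   0.1 162.4] 85.3255103745492
side 90 [373.6 236.3] [368 230  12  14]
pred end [[376.5 240.4]] mid [[373.1 236. ]] base [[369.9 231.7]]
top 73 [360.2 155.4] [352 152  16   8]
pred end [[366.  153.6]] mid [[358.2 156.7]] base [[350.6 159.7]]
now [ 689.6 -170.8  214.9] -> [ 698.8 -211.7  268.8] row [ 0.   0.  -0.2] [ 0.  0. -0.] deg 0.6
```

The pin's handle is seen in both views where the parked pin should be. Next is the disc handle: rise, turn the tool upright and close radially.

```bash
cat >> h.py <<'E'
def HP(deg,z,r=85): return AX+[r*np.cos(np.radians(deg)),r*np.sin(np.radians(deg)),z]
def RD(deg): return Ro.from_euler('xyz',[np.pi,0,np.radians(90+deg)]).as_matrix()
E
python3 - <<'E'
from h import *
rel([690,-120,420],RD(-22));rel(HP(-22,400),RD(-22));rel(HP(-22,272),RD(-22))
E
```

```text
now [ 689.6 -170.8  214.9] -> [ 690 -120  420] row [ 0.564  0.04  -0.42 ] [-0.13  -0.428  0.367] deg 52.1
now [ 689.6 -170.8  214.9] -> [645.7 -16.8 400. ] row [ 0.804 -0.031 -0.134] [-0.13  -0.428  0.367] deg 52.1
now [ 689.6 -170.8  214.9] -> [645.7 -16.8 272. ] row [ 0.531 -0.032  0.194] [-0.13  -0.428  0.367] deg 52.1
```

Call:
move_arm --rows "0 0 -0.08 0 0 0 -1;0.04 0 -0.18 0 -0.03 0 -1;0.12 0.01 -0.28 -0.02 -0.08 0.04 -1;0.22 0.02 -0.34 -0.04 -0.13 0.09 -1;0.32 0.03 -0.38 -0.05 -0.18 0.14 -1;0.42 0.04 -0.41 -0.07 -0.23 0.19 -1;0.5 0.04 -0.42 -0.09 -0.28 0.24 -1;0.55 0.04 -0.42 -0.1 -0.33 0.29 -1;0.56 0.04 -0.42 -0.12 -0.38 0.34 -1;0.56 0.04 -0.42 -0.13 -0.43 0.37 -1;0.56 0.04 -0.42 -0.13 -0.43 0.37 -1;0.56 0.04 -0.42 -0.13 -0.43 0.37 -1"

```text
clock: 11.67
eef_pos: [690.3, -113.9, 414.7]
tool_rot: [-3.13, -0.003, 1.192]
force: [-0.2, -0.4, -0.5]
width: 85.7
gripper_force: 0.0
```

```bash
python3 - <<'E'
from h import *
s=read_state();print(s['clock'],s['qpos'].round(2))
rel(HP(-22,400),RD(-22));rel(HP(-22,350),RD(-22))
E
```

```text
11.6667 [-0.2   0.7   0.75  1.08 -0.46  1.53  0.07]
now [ 690.3 -113.9  414.7] -> [645.7 -16.8 400. ] row [ 0.246 -0.257  0.053] [-0.007 -0.002  0.003] deg 0.7
now [ 690.3 -113.9  414.7] -> [645.7 -16.8 350. ] row [ 0.245 -0.255  0.219] [-0.007 -0.002  0.003] deg 0.7
```

Call:
move_arm --rows "0.06 -0.06 0.01 0 0 0 -1;0.12 -0.13 0.03 -0.005 0 0 -1;0.18 -0.19 0.04 -0.007 0 0 -1;0.23 -0.24 0.05 -0.007 0 0 -1;0.245 -0.256 0.07 -0.007 0 0 -1;0.245 -0.256 0.1 -0.007 0 0 -1;0.245 -0.256 0.14 -0.007 0 0 -1;0.245 -0.256 0.18 -0.007 0 0 -1;0.245 -0.256 0.18 -0.007 0 0 -1"

```text
clock: 12.42
eef_pos: [644.7, -21.8, 359.0]
tool_rot: [-3.138, 0.001, 1.183]
force: [-0.7, 0.7, -0.4]
width: 85.2
gripper_force: 0.0
```

```bash
python3 - <<'E'
from h import *
s=read_state();print(s['clock'],s['qpos'].round(2))
rel(HP(-22,272),RD(-22))
E
```

```text
12.4167 [-0.42  0.63  0.77  1.38 -0.44  1.31 -0.02]
now [644.7 -21.8 359. ] -> [645.7 -16.8 272. ] row [ 0.017 -0.002  0.29 ] [-0.002  0.001 -0.002] deg 0.3
```

Call:
move_arm --rows "0.005 0 0.05 0 0 0 -1;0.005 0 0.1 0 0 0 -1;0.005 0 0.15 0 0 0 -1;0.005 0 0.2 0 0 0 -1;0.005 0 0.25 0 0 0 -1;0.005 0 0.28 0 0 0 -1;0.005 0 0.28 0 0 0 -1;0.005 0 0.28 0 0 0 -1"

```text
clock: 13.08
eef_pos: [646.8, -19.2, 278.3]
tool_rot: [3.141, -0.0, 1.185]
force: [0.1, -0.4, 0.4]
width: 85.4
gripper_force: 0.0
```

```bash
python3 - <<'E'
from h import *
s=read_state();print(s['clock'],s['force'],s['qpos'].round(2))
rel(HP(-22,272),RD(-22))
E
```

```text
13.0833 [ 0.09437549 -0.40043295  0.39057472] [-0.42  0.69  0.74  1.5  -0.49  1.14  0.03]
now [646.8 -19.2 278.3] -> [645.7 -16.8 272. ] row [ 0.006 -0.006  0.021] [ 0.001 -0.    -0.001] deg 0.1
```

Close, lowering 6 mm more.

Call:
move_arm --rows "0.006 -0.004 0.01 0 0 0 -1;0.006 -0.004 0.018 0 0 0 -0.5;0.006 -0.004 0.018 0 0 0 0;0.006 -0.004 0.018 0 0 0 1;0.006 -0.004 0.018 0 0 0 1;0.006 -0.004 0.018 0 0 0 1;0.006 -0.004 0.018 0 0 0 1;0.006 -0.004 0.018 0 0 0 1;0.006 -0.004 0.018 0 0 0 1"

```text
clock: 13.83
eef_pos: [645.0, -15.2, 273.4]
tool_rot: [-3.14, -0.001, 1.187]
force: [-5.8, 1.1, 5.8]
width: 20.8
gripper_force: 59.0
```

```bash
python3 - <<'E'
from h import *
s=read_state();print(s['clock'],s['force'],s['torque'],s['width'],s['gripper_force'])
p=s['eef_pos']-AX;print(p,np.hypot(*p[:2]),np.degrees(np.arctan2(p[1],p[0])))
# arc rows in tool frame, from measured pose
R0=Ro.from_euler('xyz',s['tool_rot']).as_matrix()
a0=np.arctan2(p[1],p[0])
for k in range(1,24):
    a=np.radians(min(3.3*k,73.5)); q=Ro.from_euler('z',a).as_matrix()
    P=q@p-p; print(k,np.degrees(a).round(1),(R0.T@P/300).round(3),(-a/(np.pi/2)).round(3))
E
```

```text
13.8333 [-5.84501163  1.09012744  5.78741965] [0.33204823 1.01680759 0.00365006] 20.77422073293854 59.030930399894714
[ 78.14982709 -30.24676284 273.39528428] 83.79893875804123 -21.158209978145763
1 3.3 [ 0.016 -0.001  0.   ] -0.037
2 6.6 [ 0.032 -0.002  0.   ] -0.073
3 9.9 [ 0.048 -0.005  0.   ] -0.11
4 13.2 [ 0.064 -0.008  0.   ] -0.147
5 16.5 [ 0.079 -0.013  0.   ] -0.183
6 19.8 [ 0.094 -0.018  0.   ] -0.22
7 23.1 [ 0.109 -0.024  0.   ] -0.257
8 26.4 [ 0.124 -0.031  0.   ] -0.293
9 29.7 [ 0.138 -0.039  0.   ] -0.33
10 33.0 [ 0.151 -0.047  0.   ] -0.367
11 36.3 [ 0.165 -0.057  0.   ] -0.403
12 39.6 [ 0.177 -0.067  0.   ] -0.44
13 42.9 [ 0.189 -0.077  0.   ] -0.477
14 46.2 [ 0.2   -0.089  0.   ] -0.513
15 49.5 [ 0.211 -0.101  0.   ] -0.55
16 52.8 [ 0.221 -0.114  0.   ] -0.587
17 56.1 [ 0.23  -0.127  0.   ] -0.623
18 59.4 [ 0.238 -0.141  0.001] -0.66
19 62.7 [ 0.246 -0.155  0.001] -0.697
20 66.0 [ 0.253 -0.169  0.001] -0.733
21 69.3 [ 0.259 -0.184  0.001] -0.77
22 72.6 [ 0.264 -0.2    0.001] -0.807
23 73.5 [ 0.265 -0.204  0.001] -0.817
```

Call:
move_arm --rows "0.016 -0.001 0 0 0 -0.037 1;0.032 -0.002 0 0 0 -0.073 1;0.048 -0.005 0 0 0 -0.11 1;0.064 -0.008 0 0 0 -0.147 1;0.079 -0.013 0 0 0 -0.183 1;0.094 -0.018 0 0 0 -0.22 1;0.109 -0.024 0 0 0 -0.257 1;0.124 -0.031 0 0 0 -0.293 1;0.138 -0.039 0 0 0 -0.33 1;0.151 -0.047 0 0 0 -0.367 1;0.165 -0.057 0 0 0 -0.403 1;0.165 -0.057 0 0 0 -0.403 1"

```text
clock: 14.83
eef_pos: [647.6, 37.9, 273.4]
tool_rot: [-3.141, -0.002, 1.823]
force: [-5.4, 1.9, 4.7]
width: 20.6
gripper_force: 59.1
```

```bash
python3 - <<'E'
from h import *
s=read_state();print(s['clock'],s['force'],s['torque'],s['width'],s['qpos'].round(2))
p=s['eef_pos']-AX;print(p,np.hypot(*p[:2]),np.degrees(np.arctan2(p[1],p[0])))
E
```

```text
14.8333 [-5.44406466  1.89095118  4.69179866] [ 0.21333197  1.04746903 -0.12613935] 20.56002991060006 [-0.42  0.66  0.56  1.5  -0.38  1.1   0.48]
[ 80.65828674  22.89617098 273.38852834] 83.8450586781966 15.847458509903568
```

Call:
move_arm --rows "0.016 -0.001 0 0 0 -0.037 1;0.032 -0.002 0 0 0 -0.073 1;0.048 -0.005 0 0 0 -0.11 1;0.064 -0.008 0 0 0 -0.147 1;0.079 -0.013 0 0 0 -0.183 1;0.094 -0.018 0 0 0 -0.22 1;0.109 -0.024 0 0 0 -0.257 1;0.124 -0.031 0 0 0 -0.293 1;0.138 -0.039 0 0 0 -0.33 1;0.151 -0.047 0 0 0 -0.367 1;0.165 -0.057 0 0 0 -0.403 1;0.165 -0.057 0 0 0 -0.403 1"

```text
clock: 15.83
eef_pos: [618.7, 81.6, 273.4]
tool_rot: [3.14, -0.002, 2.456]
force: [-3.2, 2.0, 4.5]
width: 20.4
gripper_force: 59.3
```

```bash
python3 - <<'E'
from h import *
np.set_printoptions(precision=2,suppress=True)
s=read_state();print(s['clock'],s['force'],s['torque'],s['width'],s['qpos'].round(2))
p=s['eef_pos']-AX;print(p,np.hypot(*p[:2]),np.degrees(np.arctan2(p[1],p[0])))
for n in('side','top'):
    d=get_image(n);H=hsv(d);h,S,v=[H[...,i].astype(int) for i in range(3)]
    yel=((h>20)&(h<36)&(S>130)&(v>60)).astype(np.uint8)
    for c in comps(yel,(280,150,390,240) if n=='side' else (240,140,350,210)):
        e=cast(d,c[1],220)[0]-AX; print(n,c[0],c[1],c[2],e,np.hypot(*e[:2]),np.degrees(np.arctan2(e[1],e[0])))
E
```

```text
15.8333 [-3.24  1.98  4.53] [ 0.24  0.91 -0.25] 20.433042870980884 [-0.41  0.59  0.39  1.57 -0.25  1.04  0.94]
[ 51.81  66.56 273.35] 84.34959205035429 52.10226252290672
side 70 [331.4 167.9] [329 161   6  15] [  7.59  89.5  220.  ] 89.81717431621797 85.15390332469754
side 311 [333.2 197.9] [323 189  21  19] [ -0.58   0.62 220.  ] 0.8514763056820044 133.24260548765938
side 17 [368.9 223.8] [365 222   9   5] [ 84.15 -86.42 220.  ] 120.62579608252433 -45.76148789954202
```

```bash
python3 - <<'E'
from h import *
import pickle
np.set_printoptions(linewidth=200)
D=pickle.load(open('d0.pkl','rb'));I=D['side']['img'].astype(int)
print(I[148:163,321:338].sum(2)//3)
d=get_image('side');J=d['img'].astype(int);print(J[152:178,324:340,2])
for a in (84,85,86,86.5,87,88):
    u=[np.cos(np.radians(a)),np.sin(np.radians(a)),0]
    u=np.array(u);print(a,'probe',proj(d,[AX+120*u+[0,0,210],AX+141*u+[0,0,210]]).round(1).tolist(),'stripe',proj(d,[AX+r*u+[0,0,220] for r in(75,105,112)]).round(1).tolist())
E
```

```text
[[ 77  53  30  63  95 109 117 121 121 115  92  61  40  49  98 124 123]
 [101 108  52  25  37  47  59  65  64  56  35  28  50  98 126 126 122]
 [108 131 111  81  42  27  31  33  32  29  34  56  94 125 130 126 122]
 [ 88  98  92  83  68  49  50  66  72  83 112 111 120 129 129 126 122]
 [ 76  79  79  81  80  71  55  89 110 103 125 120 119 124 129 126 122]
 [ 77  81  81  82  83  76  63  99 119 104 102  90  94 114 130 128 123]
 [ 68  63  62  56  57  59  67 101 116  93  70  61  63  89 117 128 124]
 [ 54  40  40  35  33  47  51  78 119 117  34  35  43  79 114 129 124]
 [ 49  29  31  34  33  47  46  66 119 124  28  30  34  63 107 131 125]
 [ 51  30  35  32  34  48  48  61 116 126  28  34  30  44  74 113 128]
 [ 61  30  34  34  32  48  49  52 113 126  25  33  32  43  64 107 130]
 [ 63  28  33  32  33  43  46  47  94 109  32  31  30  36  58  85 111]
 [ 61  26  33  29  31  39  43  41  50  58  28  29  29  28  50  72  82]
 [ 58  25  28  28  35  62  81  94 105 105 105 106 116 132 131 132 126]
 [ 61  59  90 115 128 126 127 131 134 133 133 134 136 139 139 138 137]]
[[ 62  61  56  45  63  77  76  97 
[... 1598 characters left out ...]
5  92  85 107 105 123 149 151 148 130  89]
 [143 144 146 147 144 128 112 107 103 101 105 112 111 124 137 136]]
84 probe [[331.6, 159.4], [331.3, 152.7]] stripe [[332.3, 172.8], [331.8, 162.9], [331.7, 160.6]]
85 probe [[330.9, 159.4], [330.4, 152.7]] stripe [[331.8, 172.8], [331.2, 162.9], [331.0, 160.7]]
86 probe [[330.1, 159.5], [329.6, 152.8]] stripe [[331.3, 172.8], [330.5, 163.0], [330.3, 160.7]]
86.5 probe [[329.8, 159.5], [329.2, 152.8]] stripe [[331.1, 172.8], [330.2, 163.0], [330.0, 160.7]]
87 probe [[329.4, 159.5], [328.7, 152.9]] stripe [[330.9, 172.8], [329.9, 163.0], [329.6, 160.8]]
88 probe [[328.7, 159.6], [327.9, 153.0]] stripe [[330.4, 172.9], [329.2, 163.1], [329.0, 160.8]]
```

The stripe measures about 85.1° and the probe about 86.7°. I'll turn 1.5° more, then release.

Call:
move_arm --rows "0.003 0 0 0 0 -0.008 1;0.007 0 0 0 0 -0.016 1;0.007 0 0 0 0 -0.016 1;0.007 0 0 0 0 -0.016 1;0.007 0 0 0 0 -0.016 1;0.007 0 0 0 0 -0.016 1"

```text
clock: 16.48
eef_pos: [618.0, 82.1, 273.4]
tool_rot: [3.14, -0.001, 2.476]
force: [-4.5, 2.4, 7.0]
width: 20.8
gripper_force: 59.4
```

Call:
move_arm --rows "0.007 0 0 0 0 0 0.2;0 0 0 0 0 0 0;0 0 0 0 0 0 -0.5;0 0 0 0 0 0 -1;0 0 0 0 0 0 -1;0 0 0 0 0 0 -1;0 0 0 0 0 0 -1;0 0 -0.06 0 0 0 -1;0 0 -0.14 0 0 0 -1;0 0 -0.24 0 0 0 -1;0 0 -0.36 0 0 0 -1;0 0 -0.45 0 0 0 -1"

```text
clock: 17.48
eef_pos: [618.7, 81.4, 410.7]
tool_rot: [3.139, 0.003, 2.478]
force: [0.9, 0.0, 0.5]
width: 85.4
gripper_force: 0.0
```

Call:
move_arm --rows "0.1 0 -0.03 0 0 0 -1;0.22 0 -0.05 0 0 0 -1;0.35 0 -0.05 0 0 0 -1;0.48 0 -0.05 0 0 0 -1;0.6 0 -0.05 0 0 0 -1;0.72 0 -0.05 0 0 0 -1;0.84 0 -0.05 0 0 0 -1;0.9 0 -0.05 0 0 0 -1;0.9 0 -0.05 0 0 0 -1;0.9 0 -0.05 0 0 0 -1"

```text
clock: 18.32
eef_pos: [405.1, 248.5, 423.0]
tool_rot: [3.14, 0.001, 2.481]
force: [0.6, -0.6, -0.7]
width: 85.4
gripper_force: 0.0
```

```bash
python3 - <<'E'
from h import *
np.set_printoptions(precision=2,suppress=True,linewidth=200)
s=read_state();print(s['clock'],s['force'],s['eef_pos'])
for n in('side','top'):
    d=get_image(n);H=hsv(d);h,S,v=[H[...,i].astype(int) for i in range(3)]
    yel=((h>20)&(h<36)&(S>130)&(v>60)).astype(np.uint8);red=(((h<6)|(h>172))&(S>150)&(v>50)).astype(np.uint8)
    for c in comps(yel,(280,150,390,240) if n=='side' else (240,140,350,240)):
        e=cast(d,c[1],220)[0]-AX; print(n,c[0],c[1],c[2],e,np.hypot(*e[:2]),np.degrees(np.arctan2(e[1],e[0])))
    for c in comps(red,(340,205,395,270) if n=='side' else (335,140,385,190)): print(n,'red',c[0],c[1],c[2])
    if n=='side': print(d['img'][152:178,324:340,2])
    else: print(d['img'][180:202,262:305,2])
E
```

```text
18.3167 [ 0.58 -0.56 -0.75] [405.06 248.46 422.98]
side 68 [330.9 168.1] [328 161   6  16] [  6.1  89.1 220. ] 89.31176298565163 86.08500266474846
side 297 [333.5 198.2] [324 188  20  20] [  0.11  -0.36 220.  ] 0.3778960226526704 -73.41495942242226
side 17 [368.9 223.8] [365 222   9   5] [ 84.15 -86.42 220.  ] 120.62579608252433 -45.76148789954202
side red 91 [373.6 236.4] [368 230  12  14]
[[ 59  58  60  60  95 114  82  93  91  89  93  97  95  91  91  92]
 [ 61  60  63  59  96 124  91  73  61  65  86  98  96  93  92  91]
 [ 35  31  40  52  95 122  81  26  22  25  57  88  96  93  92  92]
 [ 10   3  32  50  79 125 117   0   2   1  45  85  98  94  91  91]
 [  3   0  33  51  71 126 129   0   4   4  33  79 100  95  91  91]
 [  6   6  35  53  64 123 131   0   3   4  19  53  84  97  91  91]
 [  4   4  35  53  57 118 132   0   4   3  16  44  81  99  93  91]
 [  8   1  27  48  52 101 114   7   4   0   8  38  64  70  79  93]
 [  2   1  22  45  49  60  58   0   2   0   1  31  52  54  57  79]
 [  0  10  44  65  44   0   7   0   0  96 125 104 113 100  75  77]
 [118 134 133 124  78   0   0   0   
[... 4327 characters left out ...]
 [ 16  12  11  18  33  47  51  48  49  48  47  49  48  57  79 103 117 119 120 119 120 121 120 120 119 120 120 120 119 119 120 120 121 122 117 103  78  59  51  44  38  43  45]
 [ 10  13  11  16  35  45  49  47  47  48  46  46  48  53  74 100 117 120 119 120 119 121 120 121 121 121 121 119 119 120 120 121 121 123 118 107  84  63  55  52  51  50  52]
 [ 15  15   9  15  34  44  47  50  47  51  50  48  47  50  69  98 115 120 119 120 120 121 121 120 122 120 120 120 120 118 120 120 121 122 120 111  88  67  56  57  55  58  58]
 [ 12   8  15  18  35  45  48  51  49  51  48  47  51  51  64  93 113 118 119 119 120 121 120 120 119 120 119 120 119 119 120 121 120 123 122 116  99  75  61  57  56  58  59]]
```

The stripe is at 86.0° and the probe at about 86.6°, roughly 1 mm apart. The pin is still parked and the arm is clear, so I'm handing in.

```bash
python3 -c "
from cell import *
print(finish_job())"
```

```text
the job is handed in; nothing more can be done
None
```

I handed the job in at about 18 s: the pin is parked in the notch with its collar seated, the stripe sits about 1 mm from the probe line by my measurement, and the arm is clear. The hand-in gave no verdict.

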